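# Return the marked spice jar to the carousel and hold it at the front

### The job

Take the spice jar with the red sticker on its lid out of the grey tray and stand it in the empty cup of the spice carousel. Then turn the carousel by its centre knob until that jar is at the front, in line with the red mark on the foot, and finish gripping the knob so that the turntable stays still: do not let go at the end. Leave the other jar in the tray, the mug and the food tin where they are, and do not tip the jar over.

Things in the scene. Friction and masses are not known exactly. Their poses are not given: they have to be found in the camera images.
- marked_jar_center (a point): Centre (half-way up) of the jar to move: upright round spice jar, diameter 41 mm, 105 mm tall, 0.11 kg nominal, navy blue label, black lid with a round red sticker of 30 mm on top. z is the jar's axis. It starts upright in the tray.
- marked_jar: The same jar; origin at the centre of its underside, z up its axis.
- plain_jar_center (a point): Centre (half-way up) of the other jar in the tray: same size, red, white and yellow label, black lid without a sticker. Leave it alone. It stands 100 mm from the marked jar. z is its axis.
- tray: Grey open tray, fixed on the raised white drainer (5 mm above the worktop), 210 (its x) x 115 (its y) x 22 mm high, walls and floor 4 mm thick; origin at the centre of its underside. The two jars stand on its floor on its x centre line, 50 mm to either side of the centre; which is which varies.
- turntable_top (a point): Turning axis of the turntable, on the disc's top face: a light wooden disc of 256 mm diameter, top 26 mm above the worktop, with four round cups a quarter turn apart, centres 95 mm from the axis. Three hold a spice jar, a salt shaker and a dropper bottle, at most 105 mm tall, that sit fast and turn along.
- carousel_foot: Fixed dark steel foot of the spice carousel, disc of 210 mm diameter; origin on the turning axis at worktop level, z up. Its -x axis points to the front: a tongue with a red mark. It may stand turned a little from facing the robot.
- front_mark (a point): The red round mark (20 mm) on top of the foot's front tongue, 150 mm from the turning axis, 13 mm above the worktop.
- turntable (a joint): Angle of the turntable (rad), counter-clockwise from above; 0 (or any full turn) puts the empty cup exactly at the front mark. It turns freely both ways past full turns, with slight friction (about 0.02 N m), no spring and no detents.
- empty_cup (a point): Centre of the floor of the empty cup, 26 mm above the worktop, moving with the turntable. The cup's wall is 3 mm thick, 55 mm outside and 49 mm inside diameter, 18 mm high; a jar seated in it has its centre 52.5 mm above this point.
- knob_center (a point): Centre of the round dark wooden knob on the turning axis, 43 to 45 mm in diameter, 36 mm high (103 to 139 mm above the worktop), on a thin post of 16 mm. It is fast with the turntable; grip it across its diameter, in any direction.
- knob: The same knob; origin at its underside, 103 mm above the worktop.
- mug: Mug, white with a teal band, 83 x 117 x 94 mm; a bystander behind the work, origin at the centre of its underside.
- tin: Closed food tin with a red and white label, diameter 57 mm, 72 mm tall; a bystander behind the carousel, origin at the centre of its underside.

How it is judged:
On the way, in this order (a step that is already met when the one before it is completed fails the run):
1. the marked jar stands in the empty cup, upright and let go (horizontal distance between marked_jar_center and empty_cup below 0.008 m and z of marked_jar_center in the frame of empty_cup below 0.058 m and angle between marked_jar_center's own z axis and vertical below 0.12 rad and contact force between the fingers and marked_jar below 0.2 N), for 0.2 s.
2. the jar is at the front mark while the fingers hold the knob (all of step 1 and x of marked_jar_center in the frame of carousel_foot below -0.07 m and y of marked_jar_center in the frame of carousel_foot between -0.015 and 0.015 m and contact force between the fingers and knob above 4 N), for 0.2 s.
At the end, for the whole second after the job is handed in: The marked jar is upright and seated in the once empty cup (8 mm), within 15 mm sideways of the front line, not touched by the fingers; the fingers hold the knob (over 4 N), the turntable is still (0.06 rad/s); other jar, mug and tin are upright within 30 mm of their starts (all of step 2 and velocity of joint turntable between -0.06 and 0.06 rad/s and distance of each of plain_jar_center, tin, mug from where it was at the start of the episode below 0.03 m and angle between each of plain_jar_center, tin, mug's own z axis and vertical below 0.2 rad); the arm keeps its last pose, push and grip.
It fails at once if the other jar in the tray was disturbed (30 mm or tipped 0.2 rad) (not (distance of plain_jar_center from where it was at the start of the episode below 0.03 m and angle between plain_jar_center's own z axis and vertical below 0.2 rad)).
It fails at once if the mug or the tin was disturbed (30 mm or tipped 0.2 rad) (not (distance of each of tin, mug from where it was at the start of the episode below 0.03 m and angle between each of tin, mug's own z axis and vertical below 0.2 rad)).
It fails at once if the marked jar was tipped over (more than 0.8 rad) (angle between marked_jar_center's own z axis and vertical above 0.8 rad).
It also fails if it takes over 64 s, if anything falls off the work surface, if the arm or the gripper's body presses on something with over 40 N, if the wrist force passes 120 N, or if a joint passes its speed limit or range.

### The arm

A 7-joint arm with a two-finger parallel gripper is mounted at the origin on a cart in front of the work surface, level with it; the furniture and walls round the work are solid. World frame = base frame: x ahead of the robot, y to its left, z up, the work surface at z = 0. Lengths are in m, angles in rad, forces in N, time in s.
With the tool pointing down it reaches from about 0.375 to 0.925 m from the base axis. Payload 3.1 kg.
Tool frame: the origin (TCP) lies between the finger pads; the fingertips stand 19 mm ahead of it and the grasp point (between the pads) is the TCP; z points along the fingers, y is the line along which they close (so a half turn about z gives the same grasp; the last joint's range is limited). The gripper opens to 85 mm and grips with 20 to 120 N. Pads are 22 mm wide; open, the fingers measure 114 mm over their backs; the gripper's body (76 mm by 85 mm) begins 54 mm behind the grasp point. The pads swing forward as they close: fully open they stand 13 mm farther back than shut.
Start: joints at [1.033, 0.383, 0.044, 1.598, -0.018, 1.161, -0.05], TCP at [0.277, -0.588, 0.25] pointing down, gripper open.
Joint ranges: [-2.61, 2.61], [-0.41, 2.15], [-1.48, 1.57], [0, 2.5], [-1.57, 4.71], [0.05, 1.97], [-2.85, 2.85]. Speed limits (rad/s): [2.79, 2.79, 3.14, 3.14, 3.14, 3.14, 3.14].

### API

Orientations are given as a unit quaternion [x, y, z, w].
In Python, from bench import move_ptp, movel, move_j, move_gripper, pause, inverse_kinematics, read_camera, camera_params, MotionError, sign_off, look_for, tip_of, read_time_s, read_qpos, read_joint_vel, read_effort, read_eef_pos, read_tcp_rot, read_ft_force, read_ft_torque, read_finger_gap, read_grasp_force gives the robot as it stands. Calls block until the motion is done:
- move_ptp(position, orientation): joint-space move of the TCP to a pose.
- movel(position, orientation=None, speed=0.15): straight line of the TCP; orientation=None keeps the orientation; speed is the mean speed in m/s.
- move_j(angles): joint-space move.
- move_gripper(opening, effort=None): finger opening in m; effort is the grip in N (None keeps the last); returns when the fingers have stopped.
- pause(seconds).
- inverse_kinematics(position, orientation): joint angles nearest the present ones, or None.
- read_camera(name): name is "scene" or "top" or "wrist"; returns the picture (420x560x3 uint8, red, green, blue); there is no depth.
- camera_params(name): a dict with "K" (3x3 intrinsics, pixels), "camera_from_world" (4x4, takes a point from world to camera coordinates). Camera axes: x right, y down, z forward; pixel columns grow to the right and rows downward; lengths in m; the calibration is good to about 2 mm. A picture is of the moment at which its call begins: read the wrist's pose just before it. camera_params takes no time and is no camera call; for the wrist camera it gives the pose at the moment of the call.
A pose or a line that the arm cannot do raises MotionError and nothing moves.
- sign_off(): hands the job in; it is judged then, once.
Trained networks look in the newest picture that a camera, given by its name, has taken for a name from the list of things; names that differ only in an ending like _2 or _b are one class to them, and where a whole thing is asked for, a point or a joint stands for the part that bears it (a point fixed in the world has none). Each returns a list of dicts, best first, with "confidence" (0 to 1); they miss things now and then, are a little off and sometimes report something else, mostly with a low value. They report only what shows in the picture. A call takes as long as a camera call.
- look_for(camera, name): "at" ([column, row] in pixels, amid what is visible of it).
- tip_of(camera, name): "at" ([column, row] in pixels: a listed point, or the origin of a listed thing).
Readings, each from a call of its own:
- read_time_s(): time.
- read_qpos(): joint angles.
- read_joint_vel(): joint speeds.
- read_effort(): joint torques, N m.
- read_eef_pos(): TCP position.
- read_tcp_rot(): TCP orientation.
- read_ft_force(): force on the tool from outside, world axes, zero at the start.
- read_ft_torque(): the same for the moment, N m.
- read_finger_gap(): finger opening in m.
- read_grasp_force(): force on a finger pad.
Only numpy, scipy, OpenCV 4.12 (cv2) and the standard library are available. Lean on these libraries where they do the work, as an engineer would, in place of code of your own. Each camera call takes 0.05 s, during which the arm holds its last target. There are 200 camera calls.

## Working session

There is one attempt and no reset: what is moved stays moved. The work goes in short steps, each a Python script; the robot and the scene stay as the last script left them, time stands still between calls to the robot, and variables do not carry over. Pictures are saved under pics/ and viewed, at most 10 in all, crops included, and the job is handed in when it is done.

```bash
ls; mkdir -p pics; cat > h.py <<'E'
import numpy as np, cv2
from bench import *
def ray(cam,px,z):
    p=camera_params(cam); K=np.array(p["K"]); T=np.array(p["camera_from_world"])
    R,t=T[:3,:3],T[:3,3]; c=-R.T@t
    d=R.T@np.linalg.solve(K,[px[0],px[1],1.0])
    return c+d*(z-c[2])/d[2]
def proj(cam,P):
    p=camera_params(cam); K=np.array(p["K"]); T=np.array(p["camera_from_world"])
    q=K@(T[:3,:3]@np.array(P)+T[:3,3]); return q[:2]/q[2]
def save(n,im): cv2.imwrite("pics/"+n,im[:,:,::-1])
E
python3 - <<'E'
from h import *
np.set_printoptions(precision=4,suppress=True)
a=read_camera("scene"); b=read_camera("top")
save("both.png",cv2.resize(np.vstack([a,b]),None,fx=.7,fy=.7,interpolation=cv2.INTER_AREA)); save("top.png",b);save("scene.png",a)
Z=dict(marked_jar_center=.0615,plain_jar_center=.0615,tray=.005,turntable_top=.026,front_mark=.013,empty_cup=.026,knob_center=.121,carousel_foot=0,mug=0,tin=0)
for cam in("top","scene"):
    T=camera_params(cam)["camera_from_world"];T=np.array(T);print(cam,-T[:3,:3].T@T[:3,3])
    for n,z in Z.items():
        for r in tip_of(cam,n)[:2]: print(n,np.round(r["at"],1),round(r["confidence"],2),ray(cam,r["at"],z)[:2])
print(read_time_s(),read_tcp_rot())
E
```

```text
pics
top [0.3533 0.1172 1.0483]
marked_jar_center [368.8 246.6] 0.69 [ 0.4616 -0.0558]
plain_jar_center [373.6 200.7] 0.85 [ 0.558  -0.0717]
tray [368.5 225.2] 0.57 [ 0.515  -0.0679]
front_mark [248.6 299.2] 0.87 [0.3619 0.1972]
front_mark [244.7 221.1] 0.51 [0.5302 0.2038]
empty_cup [238.3 184.5] 0.7 [0.6098 0.2159]
empty_cup [247.7 229.6] 0.54 [0.5092 0.1964]
knob_center [247.6 218.9] 0.64 [0.516 0.189]
knob_center [249.9 228.2] 0.55 [0.4974 0.1847]
carousel_foot [247.  227.8] 0.74 [0.5173 0.1999]
mug [379.9 132.3] 0.92 [ 0.7309 -0.108 ]
tin [220.7 141.5] 0.72 [0.719 0.258]
scene [-0.0464  0.6454  0.6345]
marked_jar_center [374.8 217.3] 0.76 [ 0.4745 -0.0572]
plain_jar_center [344.6 198.4] 0.81 [ 0.5639 -0.0632]
plain_jar_center [265.  238.6] 0.22 [0.5614 0.1577]
tray [355.7 232.2] 0.95 [ 0.5148 -0.0517]
turntable_top [265.2 275.7] 0.66 [0.5106 0.1992]
front_mark [321.8 326.4] 0.65 [0.3623 0.1995]
empty_cup [221.  254.7] 0.56 [0.6131 0.2247]
carousel_foot [266.6 284.3] 0.55 [0.5137 0.1936]
mug [305.5 186.6] 0.8 [ 0.7289 -0.1056]
tin [175.1 245.9] 0.63 [0.7255 0.261 ]
1.1 [ 0.9759  0.2181  0.     -0.    ]
```

View pics/top.png

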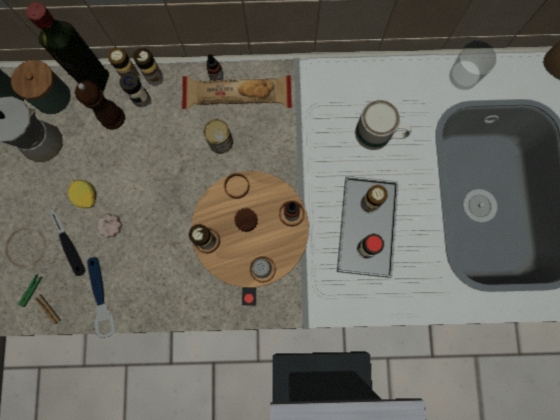

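View pics/scene.png

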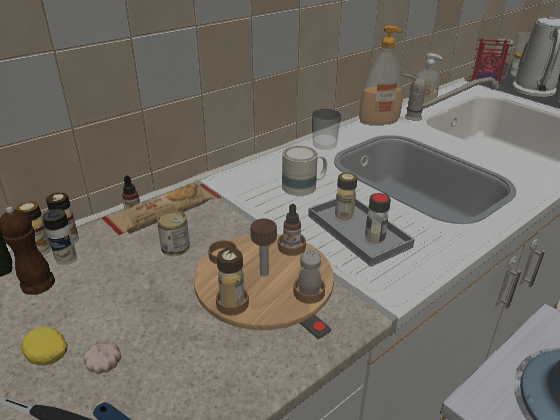

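The top view shows the stickered jar at about (373,244) and the plain jar at (376,197). The empty cup is at (237,185), at the back of the disc, with the knob at (246,219) and the red mark at (249,298). Next I'll refine these by colour and disc outline.

```bash
python3 - <<'E'
from h import *
np.set_printoptions(precision=4,suppress=True)
for cam in("top","scene"):
    im=cv2.imread(f"pics/{cam}.png"); hsv=cv2.cvtColor(im,cv2.COLOR_BGR2HSV)
    red=((hsv[...,0]<6)|(hsv[...,0]>174))&(hsv[...,1]>170)&(hsv[...,2]>110)
    n,_,st,ce=cv2.connectedComponentsWithStats(red.astype(np.uint8))
    for i in range(1,n):
        if st[i,4]>25: print(cam,"red",ce[i],st[i,4],ray(cam,ce[i],.114)[:2],ray(cam,ce[i],.013)[:2])
im=cv2.imread("pics/top.png"); hsv=cv2.cvtColor(im,cv2.COLOR_BGR2HSV)
print("disc px",hsv[250,230],hsv[210,215],hsv[250,170])
m=((hsv[...,0]>8)&(hsv[...,0]<20)&(hsv[...,1]>80)).astype(np.uint8); m[:165]=0;m[290:]=0;m[:,:185]=0;m[:,315:]=0
c=max(cv2.findContours(m,0,1)[0],key=cv2.contourArea); h=cv2.convexHull(c); e=cv2.fitEllipse(h); print(e,ray("top",e[0],.026))
P=[ray("top",p[0],.026)[:2] for p in h]; P=np.array(P)
A=np.c_[2*P,np.ones(len(P))]; s=np.linalg.lstsq(A,(P**2).sum(1),rcond=None)[0]; print("circle",s[:2],np.sqrt(s[2]+s[:2]@s[:2]))
crop=cv2.resize(im[165:295,185:315],None,fx=4.5,fy=4.5,interpolation=cv2.INTER_CUBIC); cv2.imwrite("pics/crop.png",crop)
E
```

```text
top red [373.9282 243.    ] 181 [ 0.4626 -0.057 ] [ 0.4745 -0.0759]
scene red [379.807  196.8772] 57 [ 0.4675 -0.0553] [ 0.5672 -0.1912]
scene red [318.8    325.5571] 70 [0.2998 0.274 ] [0.3669 0.202 ]
disc px [ 16 115 140] [ 16 116 139] [ 26  35 109]
((249.19064331054688, 228.81280517578125), (116.16766357421875, 118.20379638671875), 60.15247344970703) [0.5109 0.1932 0.026 ]
circle [0.5139 0.1932] 0.12703335197116583
```

View pics/crop.png

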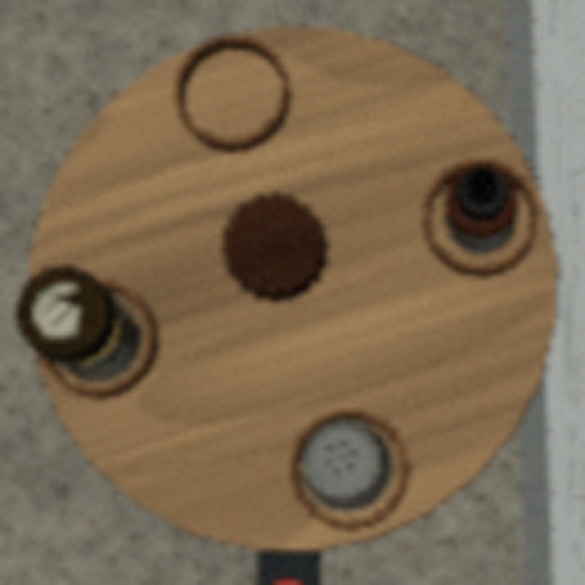

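The crop shows the empty cup's rim centred at about (235,94), the knob top at (275,247), and the opposite cup at (351,468). The other two cups are at (480,217) and (98,340). I'll convert these points to positions, then hover over the jar and check with the wrist camera.

```bash
python3 - <<'E'
from h import *
np.set_printoptions(precision=4,suppress=True)
f=lambda u,v:((u+.5)/4.5-.5+185,(v+.5)/4.5-.5+165)
c=[ray("top",f(*p),.044)[:2] for p in((235,94),(480,217),(351,468),(98,340))]
print(np.array(c),"mean",np.mean(c,0)); k=ray("top",f(275,247),.139)[:2]; print("knob",k)
ax=np.mean(c,0); print([np.linalg.norm(x-ax) for x in c],[np.arctan2(*(x-ax)[::-1]) for x in c])
# feasible joints for jar hover, cup hover, knob
from scipy.spatial.transform import Rotation as R
for n,p in(("jar",(.465,-.056)),("cup",c[0]),("knob",ax)):
    for yaw in np.arange(-180,180,30):
        q=(R.from_euler("z",yaw,degrees=True)*R.from_quat([1,0,0,0])).as_quat()
        s=inverse_kinematics([*p,.2],list(q)); print(n,yaw,None if s is None else np.array(s))
E
```

```text
[[0.6032 0.2173]
 [0.5401 0.1017]
 [0.4235 0.1649]
 [0.4863 0.2824]] mean [0.5133 0.1916]
knob [0.5117 0.1912]
[np.float64(0.09351903445562272), np.float64(0.09376386597643595), np.float64(0.09363555926012423), np.float64(0.09472650484690716)] [np.float64(0.2787966207615564), np.float64(-1.281049609149698), np.float64(-2.8525023304184547), np.float64(1.859253951243734)]
jar -180 [ 0.6486  0.145  -0.6516  2.0443  0.1054  0.9842  1.5144]
jar -150 [ 1.1417  0.3014 -1.2252  2.0289  0.3313  1.0327  1.8514]
jar -120 [ 1.1417  0.3014 -1.2252  2.0289  0.3313  1.0327  2.375 ]
jar -90 [-1.2025  0.3349  1.4287  2.1112 -0.3926  1.0171 -2.7092]
jar -60 [ 0.3107  0.1116 -0.293   2.0584  0.0388  0.9766 -2.6203]
jar -30 [ 0.3522  0.1146 -0.3366  2.0566  0.0456  0.9773 -2.1023]
jar 0 [ 0.3924  0.1177 -0.379   2.0548  0.0524  0.978  -1.5843]
jar 30 [ 0.4318  0.121  -0.4207  2.0531  0.0594  0.9787 -1.0665]
jar 60 [ 0.4719  0.1247 -0.4631  2.0514  0.0669  0.9795 -0.549 ]
jar 90 [ 0.5125  0.1287 -0.5061  2.0498  0.0749  0.9804 -0.0319]
jar 120 [ 0.5534  0.1331 -0.5496  2.0481  0.0835  0.9815  0.4849]
jar
[... 954 characters left out ...]
8  1.8518  0.5755  1.1574  1.2079]
knob -120 [ 0.5514  0.5557 -1.2368  1.8518  0.5755  1.1574  1.7315]
knob -90 [ 0.5514  0.5557 -1.2368  1.8518  0.5755  1.1574  2.2551]
knob -60 [-1.4652  0.661   1.3851  1.9338 -0.713   1.1742 -2.4237]
knob -30 [ 0.1952  0.3317 -0.7307  1.8644  0.2546  1.0405 -2.733 ]
knob 0 [ 0.2498  0.3497 -0.7989  1.8622  0.2872  1.0485 -2.2349]
knob 30 [ 0.2976  0.3682 -0.86    1.8604  0.3185  1.057  -1.7358]
knob 60 [ 0.3584  0.3965 -0.9404  1.8581  0.3635  1.0705 -1.2472]
knob 90 [ 0.373   0.4042 -0.9602  1.8576  0.3753  1.0743 -0.7328]
knob 120 [ 0.3823  0.4094 -0.973   1.8573  0.383   1.0768 -0.2152]
knob 150 [ 0.3924  0.4153 -0.987   1.8569  0.3917  1.0797  0.3017]
```

```bash
cat >> h.py <<'E'
from scipy.spatial.transform import Rotation as R
def quat(yaw): return list((R.from_euler("z",yaw)*R.from_quat([1,0,0,0])).as_quat())
np.set_printoptions(precision=4,suppress=True)
E
python3 - <<'E'
from h import *
ims=[]
for p,y,names in(([.555,.20,.30],.2788,(("empty_cup",.026),("knob_center",.121),("front_mark",.013))),([.465,-.056,.26],-.1,(("marked_jar_center",.0615),("plain_jar_center",.0615),("tray",.005)))):
    move_ptp(p,quat(y)); pause(.3)
    im=read_camera("wrist"); ims.append(im)
    T=np.array(camera_params("wrist")["camera_from_world"]);print("cam",-T[:3,:3].T@T[:3,3],read_eef_pos(),read_qpos())
    for n,z in names:
        for r in tip_of("wrist",n)[:2]: print(n,np.round(r["at"],1),round(r["confidence"],2),ray("wrist",r["at"],z)[:2])
    hsv=cv2.cvtColor(im,cv2.COLOR_RGB2HSV)
    red=((hsv[...,0]<6)|(hsv[...,0]>174))&(hsv[...,1]>170)&(hsv[...,2]>110)
    n,_,st,ce=cv2.connectedComponentsWithStats(red.astype(np.uint8))
    for i in range(1,n):
        if st[i,4]>60: print("red",ce[i],st[i],ray("wrist",ce[i],.114)[:2],ray("wrist",ce[i],.013)[:2])
    save(f"w{len(ims)}.png",im)
save("w.png",cv2.resize(np.hstack(ims),(800,300),interpolation=cv2.INTER_AREA)); print(read_time_s())
E
```

```text
cam [0.6267 0.2204 0.423 ] [0.5551 0.1998 0.3   ] [ 0.2851  0.3466 -0.8589  1.657   0.2732  1.264  -1.9202]
empty_cup [272.2 115.7] 0.77 [0.607  0.2253]
knob_center [278.3 227.1] 0.71 [0.5224 0.194 ]
knob_center [275.2 234.5] 0.64 [0.515  0.1948]
front_mark [240.4 310.1] 0.58 [0.3643 0.2005]
front_mark [275.3 200. ] 0.31 [0.5162 0.1969]
red [241.4277 307.8931] [234 302  16  13 159] [0.4315 0.2051] [0.3677 0.2   ]
red [507.0156 340.4576] [492 331  29  21 448] [ 0.4677 -0.0556] [ 0.4158 -0.1459]
cam [ 0.5395 -0.0621  0.3832] [ 0.4654 -0.0551  0.2601] [ 0.8025  0.0785 -0.7924  1.9757  0.0619  1.1113 -1.6846]
marked_jar_center [284.2 187.4] 0.82 [ 0.4631 -0.0568]
tray [287.8 122.8] 0.84 [ 0.5152 -0.0664]
red [ 65.244  281.9713] [ 57 274  18  16 209] [0.4147 0.1267] [0.3679 0.1978]
6.1083
```

View pics/w.png

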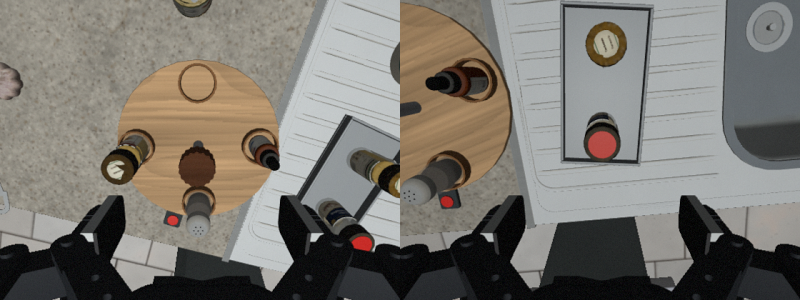

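The left image shows the cup ring at about (276,116) in full resolution and the mark at (241,308). The right image shows the sticker at about (281,201) and the plain lid at (288,61). I'll fit these points.

```bash
python3 - <<'E'
from h import *
# camera pose at w1: rebuild from w2 camera relative to TCP
p=camera_params("wrist");K=np.array(p["K"]);T=np.array(p["camera_from_world"])
def tcp(pos,q): M=np.eye(4);M[:3,:3]=R.from_quat(q).as_matrix();M[:3,3]=pos;return M
C=T@tcp(read_eef_pos(),read_tcp_rot())
T1=C@np.linalg.inv(tcp([.5551,.1998,.3],quat(.2788)))
def r(T,px,z):
    c=-T[:3,:3].T@T[:3,3]; d=T[:3,:3].T@np.linalg.solve(K,[*px,1.]); return (c+d*(z-c[2])/d[2])[:2]
def circ(P):
    A=np.c_[2*P,np.ones(len(P))]; s=np.linalg.lstsq(A,(P**2).sum(1),rcond=None)[0]; return s[:2],np.sqrt(s[2]+s[:2]@s[:2])
im=cv2.imread("pics/w2.png");hsv=cv2.cvtColor(im,cv2.COLOR_BGR2HSV);print("sticker px",hsv[200,281])
m=(((hsv[...,0]<8)|(hsv[...,0]>172))&(hsv[...,1]>120)&(hsv[...,2]>90)).astype(np.uint8);m[:,:200]=0;m[260:]=0
c=max(cv2.findContours(m,0,1)[0],key=cv2.contourArea);P=np.array([r(T,x[0],.114) for x in cv2.convexHull(c)]);print("sticker",circ(P))
im=cv2.imread("pics/w1.png");hsv=cv2.cvtColor(im,cv2.COLOR_BGR2HSV)
# ring: dark pixels around cup
sub=np.zeros(im.shape[:2],np.uint8);sub[80:155,235:318]=1
m=((hsv[...,2]<105)&(sub>0)).astype(np.uint8)
c=max(cv2.findContours(m,0,1)[0],key=lambda c:cv2.boundingRect(c)[2]);print(cv2.boundingRect(c))
P=np.array([r(T1,x[0],.044) for x in cv2.convexHull(c)]);print("cup outer rim",circ(P))
m=((hsv[...,0]>8)&(hsv[...,0]<20)&(hsv[...,1]>80)).astype(np.uint8);m[:75]=0;m[310:]=0;m[:,:155]=0;m[:,395:]=0
m=cv2.morphologyEx(m,2,np.ones((7,7)))
c=max(cv2.findContours(m,0,1)[0],key=cv2.contourArea);h=cv2.convexHull(c)
P=np.array([r(T1,x[0],.026) for x in h if x[0][1]<270 ]);
for _ in range(3):
    cc,rr=circ(P); P=P[abs(np.linalg.norm(P-cc,axis=1)-rr)<.003]
print("disc",cc,rr,len(P))
E
```

```text
sticker px [  2 154 182]
sticker (array([ 0.4637, -0.0558]), np.float64(0.015185847548514021))
(252, 93, 49, 49)
cup outer rim (array([0.6081, 0.2214]), np.float64(0.02447295872366344))
disc [0.518  0.1951] 0.12602345044931468 42
```

```bash
python3 - <<'E'
from h import *
move_ptp([.4642,-.0558,.15],quat(-.12))
movel([.4642,-.0558,.086],speed=.1); print(read_ft_force())
move_gripper(.02,40); print("gap",read_finger_gap(),read_grasp_force(),read_eef_pos())
pause(.2); movel([.4642,-.0558,.19],speed=.15); print(read_finger_gap(),read_grasp_force(),read_ft_force())
# carry: over the drainer, then hover in front of the cup
move_ptp([.608,.2214,.20],quat(.2788)); pause(.4)
print(read_eef_pos(),R.from_quat(read_tcp_rot()).as_matrix()[:,2])
a=read_camera("wrist");b=read_camera("top");c=read_camera("scene")
save("c1w.png",a);save("c1t.png",b);save("c1s.png",c)
for cam in("wrist","scene","top"):
  for n,z in(("marked_jar",.124),("marked_jar_center",.1765),("empty_cup",.026)):
    for q in tip_of(cam,n)[:1]: print(cam,n,np.round(q["at"],1),round(q["confidence"],2),ray(cam,q["at"],z)[:2])
save("c1.png",np.hstack([a[:300],c[120:420,60:360]])[:, :800])
print(read_time_s())
E
```

```text
[-0.2687  0.2101 -0.4953]
gap 0.03994726159426807 39.96452920138836 [ 0.4647 -0.0557  0.0865]
0.04022503485047092 40.34319564700127 [ 0.4289 -0.3809 -2.0516]
[0.6082 0.2206 0.2002] [ 0.0004 -0.0005 -1.    ]
wrist marked_jar [281.2 232. ] 0.68 [0.6085 0.2221]
wrist empty_cup [278.9 193.9] 0.69 [0.6054 0.2235]
scene marked_jar [219.5 213.2] 0.82 [0.6079 0.2247]
scene marked_jar_center [219.7 188.6] 0.58 [0.6044 0.223 ]
scene empty_cup [222.8 254.8] 0.72 [0.6107 0.2222]
top marked_jar [229.7 175.7] 0.73 [0.6038 0.2234]
top marked_jar_center [225.9 169. ] 0.56 [0.6028 0.2245]
top empty_cup [239.6 183.2] 0.76 [0.6127 0.213 ]
11.1333
```

View pics/c1.png

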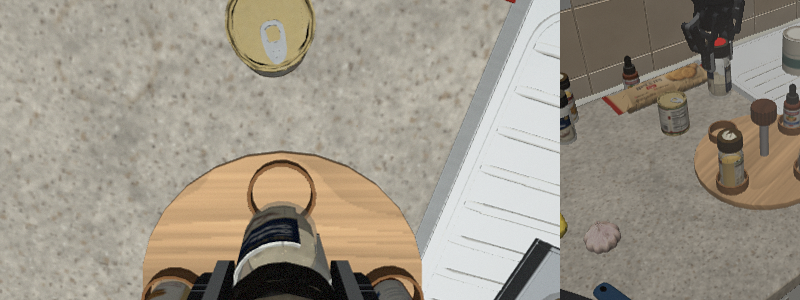

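The jar hangs upright in the grip. The cup ring is visible above it at about (281,190), and the jar's far bottom edge at about (281,203). I'll fit both in this close view to get the relative offset.

```bash
python3 - <<'E'
from h import *
from scipy.optimize import least_squares
im=cv2.imread("pics/c1w.png");hsv=cv2.cvtColor(im,cv2.COLOR_BGR2HSV)
g=im[:,:,0].astype(int) # blue channel
for u in (270,281,292): print(u,[(v,g[v,u]) for v in range(154,212,2)])
for v in(180,190): print(v,[(u,g[v,u]) for u in list(range(242,262,2))+list(range(304,322,2))])
t=read_eef_pos()
a=np.linspace(-np.pi,np.pi,721)
def top(c,r,z):
    P=[proj("wrist",[c[0]+r*np.cos(x),c[1]+r*np.sin(x),z]) for x in a];P=np.array(P)
    return "top",P[P[:,1].argmin()],"left",P[P[:,0].argmin()],"right",P[P[:,0].argmax()]
print("jar bottom pred",top(t,.0205,t[2]-.077))
for c in((.6081,.2214),(.6032,.2173)): print("cup out/in",c,top(c,.0275,.044),top(c,.0245,.044))
E
```

```text
270 [(154, np.int64(104)), (156, np.int64(131)), (158, np.int64(127)), (160, np.int64(128)), (162, np.int64(35)), (164, np.int64(17)), (166, np.int64(62)), (168, np.int64(68)), (170, np.int64(128)), (172, np.int64(127)), (174, np.int64(135)), (176, np.int64(133)), (178, np.int64(128)), (180, np.int64(130)), (182, np.int64(130)), (184, np.int64(130)), (186, np.int64(131)), (188, np.int64(127)), (190, np.int64(131)), (192, np.int64(131)), (194, np.int64(123)), (196, np.int64(125)), (198, np.int64(123)), (200, np.int64(128)), (202, np.int64(121)), (204, np.int64(110)), (206, np.int64(102)), (208, np.int64(70)), (210, np.int64(78))]
281 [(154, np.int64(116)), (156, np.int64(126)), (158, np.int64(133)), (160, np.int64(38)), (162, np.int64(24)), (164, np.int64(60)), (166, np.int64(75)), (168, np.int64(122)), (170, np.int64(124)), (172, np.int64(127)), (174, np.int64(130)), (176, np.int64(133)), (178, np.int64(128)), (180, np.int64(125)), (182, np.int64(129)), (184, np.int64(126)), (186, np.int64(130)), (188, np.int64(132)), (190, np.int64(133)), (192, np.int64(128)), (194, np.int64(125)), 
[... 1598 characters left out ...]
), (318, np.int64(131)), (320, np.int64(129))]
jar bottom pred ('top', array([282.1085, 198.2978]), 'left', array([246.7685, 231.6366]), 'right', array([317.5227, 231.5351]))
cup out/in (0.6081, 0.2214) ('top', array([282.127 , 162.3612]), 'left', array([247.1265, 196.3456]), 'right', array([317.2   , 196.2512])) ('top', array([282.1315, 166.2562]), 'left', array([250.9519, 196.4373]), 'right', array([313.3761, 196.3531]))Traceback (most recent call last):
  File "<stdin>", line 13, in <module>
  File "<stdin>", line 10, in top
  File "h.py", line 9, in proj
    p=camera_params(cam); K=np.array(p["K"]); T=np.array(p["camera_from_world"])
ValueError: time passes only in moves, steps and waits
```

```bash
python3 - <<'E'
from h import *
p=[.608,.2213]
movel([*p,.128],speed=.12); f0=np.array(read_ft_force()); print("hover",f0,read_eef_pos())
for z in(.122,.119,.116,.112,.108,.105):
    movel([*p,z],speed=.06); f=np.array(read_ft_force())-f0; print(z,f,read_eef_pos())
    if np.linalg.norm(f)>5: break
print(read_time_s())
E
```

```text
hover [-0.0265  0.4436 -1.4464] [0.6084 0.2217 0.1284]
0.122 [-0.1159 -1.3339  0.6976] [0.6081 0.2213 0.1222]
0.119 [ 0.2544 -0.206   0.2557] [0.6079 0.2212 0.1189]
0.116 [ 0.893  -0.1349  1.2213] [0.6078 0.2212 0.1157]
0.112 [-0.6235 -0.3576  0.1211] [0.6077 0.2211 0.1115]
0.108 [-0.0199 -0.6955  0.407 ] [0.6077 0.2211 0.1075]
0.105 [-0.2209 -0.8762  0.3991] [0.6078 0.2212 0.1047]
13.3833
```

```bash
python3 - <<'E'
from h import *
move_gripper(.065); pause(.2); print(read_finger_gap())
movel([.608,.2213,.21],speed=.15)
move_ptp([.545,.203,.30],quat(.15)); pause(.3)
a=read_camera("wrist"); save("d.png",a); s=read_camera("scene"); save("ds.png",s)
for n,z in(("knob_center",.121),("marked_jar_center",.0785),("front_mark",.013),("empty_cup",.026)):
    for q in tip_of("wrist",n)[:2]: print(n,np.round(q["at"],1),round(q["confidence"],2),ray("wrist",q["at"],z)[:2])
hsv=cv2.cvtColor(a,cv2.COLOR_RGB2HSV)
m=(((hsv[...,0]<8)|(hsv[...,0]>172))&(hsv[...,1]>120)&(hsv[...,2]>90)).astype(np.uint8)
n,_,st,ce=cv2.connectedComponentsWithStats(m)
for i in range(1,n):
    if st[i,4]>80: print("red",ce[i],st[i,4],ray("wrist",ce[i],.131)[:2],ray("wrist",ce[i],.013)[:2])
print(read_time_s(),read_qpos())
save("d2.png",np.hstack([a[:,130:430],s[120:,60:360] if 0 else cv2.copyMakeBorder(s[120:,60:360],0,120,0,0,0)]))
E
```

```text
0.06511168084636301
knob_center [286.2 220.4] 0.64 [0.519  0.1956]
front_mark [264.8 307.3] 0.68 [0.3645 0.1981]
empty_cup [271.6 106.5] 0.56 [0.6088 0.2237]
red [269.7304 111.0591] 1287 [0.6079 0.2222] [0.6035 0.2254]
red [263.4719 304.6348] 178 [0.4402 0.2044] [0.3681 0.2003]
15.925 [ 0.3969  0.3817 -1.0208  1.6724  0.3376  1.2789 -2.1114]
```

View pics/d2.png

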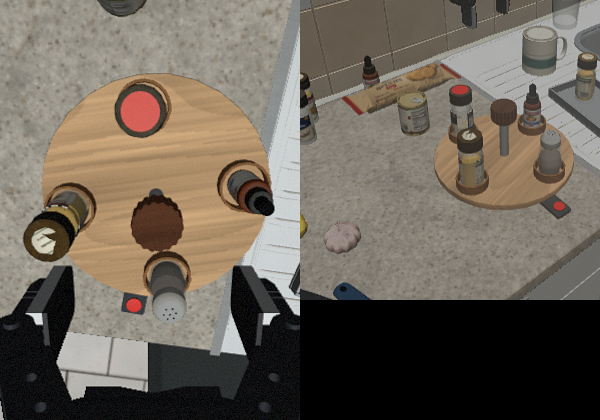

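The jar is seated in the cup, with its sticker at (.608,.222). The axis is about (.517,.1955) and the front azimuth about 3.11, so I'll grip the knob and turn it +2.83 rad.

```bash
python3 - <<'E'
from h import *
ax=[.517,.1955]
move_ptp([*ax,.20],quat(.05)); f0=np.array(read_ft_force())
movel([*ax,.121],speed=.1); print(read_eef_pos(),np.array(read_ft_force())-f0)
move_gripper(.03,40); pause(.2); print(read_finger_gap(),read_grasp_force(),read_eef_pos(),np.array(read_ft_force())-f0)
t=read_time_s(); movel([*ax,.121],quat(.25)); print("dt",read_time_s()-t,np.array(read_ft_force())-f0,read_qpos(),read_eef_pos())
E
```

```text
[0.5174 0.196  0.1215] [ 0.6035  0.2167 -0.7143]
0.04149994287241925 42.092323324031895 [0.5177 0.1948 0.1222] [-0.2878 -2.4681  5.1184]
dt 0.3500000000000014 [-1.765  -1.2074  4.9319] [ 0.3307  0.5399 -0.9359  1.9012  0.5284  0.9684 -2.1708] [0.5177 0.195  0.1221]
```

```bash
python3 - <<'E'
from h import *
ax=[.517,.195]
for y in np.linspace(.25,2.876,9)[1:]:
    movel([*ax,.121],quat(y)); print(round(y,2),read_ft_force(),read_grasp_force(),read_qpos()[6])
pause(.4); r=R.from_quat(read_tcp_rot()).as_matrix(); print("yaw",np.arctan2(r[1,0],r[0,0]),read_time_s(),read_eef_pos())
s=read_camera("scene");t=read_camera("top")
for cam in("scene","top"):
    for n,z in(("marked_jar_center",.0785),("front_mark",.013),("empty_cup",.026)):
        for q in tip_of(cam,n)[:1]: print(cam,n,np.round(q["at"],1),round(q["confidence"],2),ray(cam,q["at"],z)[:2])
for cam,im in(("scene",s),("top",t)):
    hsv=cv2.cvtColor(im,cv2.COLOR_RGB2HSV)
    m=(((hsv[...,0]<8)|(hsv[...,0]>172))&(hsv[...,1]>120)&(hsv[...,2]>90)).astype(np.uint8)
    n,_,st,ce=cv2.connectedComponentsWithStats(m)
    for i in range(1,n):
        if st[i,4]>20: print(cam,"red",ce[i],st[i,4],ray(cam,ce[i],.131)[:2],ray(cam,ce[i],.013)[:2])
save("e.png",np.hstack([s[120:,150:450],t[120:,180:420]]))
E
```

```text
0.58 [-0.9244 -0.6361  5.4004] 42.04088138031295 -1.8806328367140261
0.91 [-2.3251 -0.6141  5.3227] 42.07815001474046 -1.591992073710594
1.23 [-3.2773 -0.6599  5.3969] 42.13381480665703 -1.303552710047837
1.56 [-3.9658 -1.2153  7.0203] 42.2268643125426 -1.0143720050999507
1.89 [-5.0451 -1.4968  7.1652] 42.358279645778595 -0.7236400893923072
2.22 [-6.3028 -2.2503  9.3604] 42.5144789368332 -0.43049030235503577
2.55 [-7.1367 -5.1402  9.2893] 42.65577320858938 -0.13438304708373078
2.88 [-7.2861 -4.5994  9.8866] 42.705857085079515 0.1685959317380993
yaw 2.8762422819276425 22.45 [0.5151 0.1951 0.1221]
scene marked_jar_center [296.8 277.1] 0.68 [0.4258 0.2   ]
scene front_mark [321.2 327.5] 0.79 [0.3612 0.202 ]
scene empty_cup [293.9 300.7] 0.73 [0.4278 0.2032]
top marked_jar_center [245.6 271.2] 0.95 [0.4168 0.1975]
top empty_cup [249.6 270.4] 0.66 [0.4217 0.1934]
scene red [482.8222  45.8889] 45 [ 0.8913 -1.1303] [ 1.1111 -1.5465]
scene red [489.1645  64.0691] 304 [ 0.7607 -0.951 ] [ 0.9498 -1.3251]
scene red [210.0625 190.8281] 64 [0.6739 0.1998] [0.8427 0.0954]
scene red [112.219  225.3333] 105 [0.6854 0.3915] [0.857 0.332]
scene red [299.0722 252.2722] 180 [0.4238 0.1986] [0.534  0.0939]
scene red [318.631  325.7143] 84 [0.2884 0.2865] [0.3669 0.2025]
top red [35.1633 10.199 ] 196 [0.9774 0.6354] [1.0577 0.702 ]
top red [183.9038  93.0288] 104 [0.7795 0.3157] [0.8343 0.3413]
top red [288.6612  90.8512] 121 [0.7781 0.101 ] [0.8328 0.0989]
top red [219.9565  93.    ] 23 [0.7775 0.2418] [0.832  0.2579]
top red [244.3868 267.566 ] 212 [0.4203 0.1954] [0.429  0.2055]
top red [248.3467 297.9467] 75 [0.3633 0.1886] [0.3646 0.1978]
```

View pics/e.png

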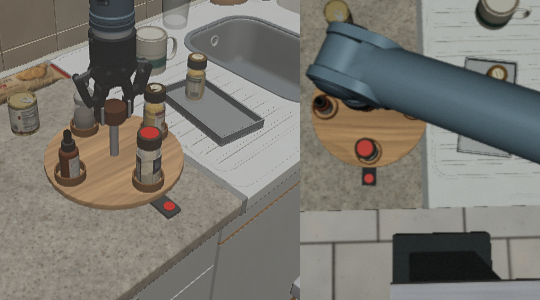

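The jar is seated and lines up with the red mark to within about 2 mm in both cameras. The knob is held at 42 N, and the bystanders haven't moved. I'm handing the job in.

```bash
python3 -c "
from bench import *
pause(.5);print(read_grasp_force(),read_time_s());print(sign_off())"
```

```text
42.68785932285027 23.35
the job is handed in; nothing more can be done
None
```

The marked jar is seated in the once-empty cup and turned to the front, within about 2 mm of the red mark's line, with the gripper still holding the knob at about 43 N; I handed the job in at 23.4 s but saw no verdict.

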